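# Park the rolling batten in its bay behind the post

### The arm

A 7-joint arm with a two-finger parallel gripper is mounted at the origin on the work surface. World frame = base frame: x ahead of the robot, y to its left, z up, the work surface at z = 0. Lengths are in m, angles in rad, forces in N, time in s.
With the tool pointing down it reaches from about 0.425 to 0.875 m from the base axis. Payload 8.4 kg.
Tool frame: the origin (TCP) lies at the very end of the fingers, on their centre line; the grasp point (between the pads) lies 19 mm behind it (arm.pinch_z is the distance from the TCP to the grasp point, in m); z points along the fingers, y is the direction in which the jaws open and shut (so a half turn about z gives the same grasp; the last joint's range is limited). The gripper opens to 85 mm and grips with 20 to 120 N. Pads are 22 mm wide; open, the fingers measure 114 mm over their backs; the gripper's body (76 mm by 85 mm) begins 54 mm behind the grasp point. The pads swing forward as they close: fully open they stand 13 mm farther back than shut.
Start: joints at [1.238, 0.333, 0.04, 1.465, -0.013, 1.343, -0.059], TCP at [0.151, -0.632, 0.231] pointing down, gripper open.
Joint ranges: [-2.58, 2.58], [-0.38, 2.09], [-1.3, 1.39], [0.25, 2.4], [-1.5, 4.64], [0.08, 2.09], [-2.65, 2.65]. Speed limits (rad/s): [2.22, 2.22, 2.79, 2.79, 3.14, 3.14, 3.14].

### API

Orientations are given as a 3x3 rotation matrix whose columns are the frame's x, y, z axes.
In Python, from bench import arm gives the robot as it stands. Calls block until the motion is done:
- arm.move_ptp(position, orientation): joint-space move of the TCP to a pose.
- arm.line_to(position, max_speed=0.15, frame=None): straight line of the TCP; frame=None keeps the orientation; max_speed is the mean speed in m/s.
- arm.movej(angles): joint-space move.
- arm.command_gripper(opening, force=None): opening from 0.0 (shut) to 1.0 (fully open); force is the grip in N (None keeps the last); returns when the fingers have stopped.
- arm.pause(seconds).
- arm.solve_ik(position, orientation): joint angles nearest the present ones, or None.
- arm.get_state(): the state.
- arm.get_image(name): name is "side" or "top"; returns the picture (384x512x3 uint8, red, green, blue); there is no depth.
- arm.get_calibration(name): a dict with "mtx" (3x3 intrinsics, pixels), "rvec" (rotation vector, rad) and "tvec" (3), from world to camera coordinates, as OpenCV has them. Camera axes: x right, y down, z forward; pixel columns grow to the right and rows downward; lengths in m; the calibration is good to about 2 mm. A picture is of the moment at which its call begins. get_calibration takes no time and is no camera call.
A pose or a line that the arm cannot do raises arm.IKError and nothing moves.
- arm.job_done(): hands the job in, once; it reports no verdict.
The state is a dict: "time_s": time; "joints": joint angles; "dq": joint speeds; "joint_efforts": joint torques, N m; "eef_pos": TCP position; "orientation": TCP orientation; "wrist_force": force on the tool from outside, world axes, zero at the start; "torque": the same for the moment, N m; "gripper_width": opening from 0.0 (shut) to 1.0 (fully open).
Only numpy, scipy, OpenCV 4.12 (cv2) and the standard library are available. Lean on these libraries where they do the work, as an engineer would, in place of code of your own. Each camera call takes 0.05 s, during which the arm holds its last target.

### The job

Put the loose wooden rolling batten away in the low three-sided steel bay, by pushing it along with the fingertips: do not pick it up or tip it, it stays flat on the table. The steel post narrows the mouth of the bay, so angle the batten in with the end on the post's side first, work that end in behind the post, then push the other end in until the batten lies flat against the bay's back rail along its whole length. Leave the other things on the table where they are, and finish with the hand clear.

Things in the scene. Friction and masses are not known exactly. Their poses are not given: they have to be found in the camera images.
- batten: Plain hardwood batten, 45 mm wide (own x) x 260 mm long (own y) x 28 mm high, 0.15 to 0.3 kg, loose on the table. Origin at the centre of its underside. It slides on the table with friction and turns when pushed off-centre.
- end_a (a point): Centre of the batten's end face at its own +y (130 mm from its middle, 14 mm above its underside).
- end_b (a point): Centre of the batten's end face at its own -y (130 mm from its middle, 14 mm above its underside).
- bay: Fixed three-sided bay of bright steel bars 16 mm thick and 30 mm high, standing on the table (which is its floor). Origin at table height in the middle of its open front; own +x points into the bay, away from the robot. Inside it is 80 mm deep (the back rail's inner face is at own x = 80 mm) and 300 mm long (the end plates' inner faces are at own y = +150 and -150 mm; the end plates run from x = 0 to 80 mm).
- post: Fixed upright round steel post, 20 mm in diameter, 50 mm high, on the line of the bay's open front (own x of the bay = 0), 100 mm to one side or the other of the bay's middle. It leaves 240 mm clear between itself and the farther end plate, and 70 mm between itself and the back rail. Origin at the centre of its foot.
- socket: The other, empty place for the post, 100 mm to the other side of the bay's middle: a flat dark disc, 34 mm across, flush with the table and no obstacle. Origin at its centre.
- cutter: Ring-shaped steel pastry cutter, 56 mm across, 40 mm high, standing beside the bay's +y end plate. Leave alone.
- pinch_bowl: Small white ceramic bowl, 72 mm across, 35 mm high, beside the bay's -y end plate. Leave alone.
- scraper: Steel dough scraper with a dark wooden grip, about 100 x 115 x 22 mm, lying to the left of the work. Leave alone.
- loaf_tin: Dark steel loaf tin, 80 x 180 x 60 mm, behind the bay. Leave alone.
- spice_jar: Amber glass jar with a steel cap, 56 mm across, 85 mm high, behind the bay. Leave alone.
- spoon: Wooden spoon, 220 mm long, lying to the right of the work. Leave alone.
- flour_cup: Aluminium cup, 70 mm across, 75 mm high, standing to the right. Leave alone.
Not all that is in view belongs to the job. Leave any orange or pink look-alike of the post alone.

How it is judged:
On the way:
1. the end of the batten on the post's side is inside the bay near the post, while the other end is still out in front (((x of end_a in the frame of bay above 0.01 m and horizontal distance between end_a and post below 0.08 m and x of end_b in the frame of bay below -0.03 m) or (x of end_b in the frame of bay above 0.01 m and horizontal distance between end_b and post below 0.08 m and x of end_a in the frame of bay below -0.03 m))), for 0.1 s.
At the end, for the whole second after the job is handed in: The batten lies at rest flat on the table wholly inside the bay, behind the post and parallel to the back rail within 3.4 degrees, its middle within 8 mm of where it is when flat against the rail and within 30 mm of the bay's middle lengthwise (x of batten in the frame of bay between 0.0495 and 0.062 m and y of batten in the frame of bay between -0.03 and 0.03 m and angle between the y axis of batten and the y axis of bay, either way round below 0.06 rad and height (world z) of batten below 0.006 m and angle between batten's own z axis and vertical below 0.05 rad and linear speed of batten below 0.01 m/s and angular speed of batten below 0.05 rad/s); the robot touches nothing.
It fails at once if the batten is lifted off the table or tipped (height (world z) of batten above 0.012 m or angle between batten's own z axis and vertical above 0.15 rad).
It fails at once if another loose thing on the table is disturbed (moved more than 15 mm) (distance of any of cutter, pinch_bowl, scraper, loaf_tin, spice_jar, spoon, flour_cup from where it was at the start of the episode above 0.015 m).
It also fails if it takes over 72 s, if anything falls off the work surface, if the arm or the gripper's body presses on something with over 40 N, if the wrist force passes 120 N, or if a joint passes its speed limit or range.

## Working session

There is one attempt and no reset: what is moved stays moved. The work goes in short steps, each a Python script; the robot and the scene stay as the last script left them, time stands still between calls to the robot, and variables do not carry over. Pictures are saved under pics/ and viewed, and the job is handed in when it is done.

```bash
ls; mkdir -p pics; python3 - <<'E'
from bench import arm
import cv2
for n in("side","top"):
    im=arm.get_image(n); cv2.imwrite(f"pics/{n}0.png",im[:,:,::-1])
    c=arm.get_calibration(n); print(n,c)
s=arm.get_state(); print(s)
E
```

```text
pics
side {'mtx': array([[474.03925144,   0.        , 253.32708022],
       [  0.        , 474.03925144, 194.86541167],
       [  0.        ,   0.        ,   1.        ]]), 'rvec': array([ 0.8317375 , -2.31197128,  1.33328445]), 'tvec': array([0.48948379, 0.20927862, 1.05698   ])}
top {'mtx': array([[352.64368504,   0.        , 253.23748636],
       [  0.        , 352.64368504, 194.94296493],
       [  0.        ,   0.        ,   1.        ]]), 'rvec': array([ 2.1807348 , -2.20284877,  0.07060121]), 'tvec': array([0.01662702, 0.59421114, 1.06008299])}
{'time_s': 0.1, 'joints': array([ 1.23780345,  0.3338881 ,  0.03988535,  1.46616852, -0.01339994,
        1.34330447, -0.05846753]), 'dq': array([-0.00087219, -0.00063362, -0.00054248, -0.0026803 , -0.0013092 ,
        0.00067825, -0.00012476]), 'joint_efforts': array([ 3.76573327e-03, -6.60022187e+01,  1.37009136e+00, -4.06475866e+01,
        1.70938979e-02,  8.99659790e-03,  4.89483547e-07]), 'eef_pos': array([ 0.15045871, -0.63192665,  0.23048644]), 'orientation': array([[ 9.72793361e-01,  2.31674071e-01, -4.50043960e-04],
       [ 2.31674484e-01, -9.72792310e-01,  1.43338642e-03],
       [-1.05720835e-04, -1.49865250e-03, -9.99998871e-01]]), 'wrist_force': array([0.01820958, 0.46524451, 0.65551241]), 'torque': array([-0.01767481, -0.03083701, -0.002515  ]), 'gripper_width': 1.0001662242193063}
```

View pics/top0.png

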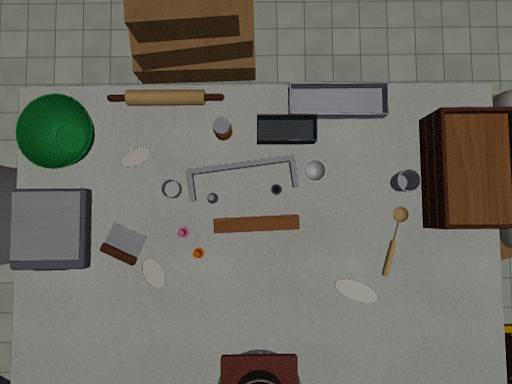

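View pics/side0.png

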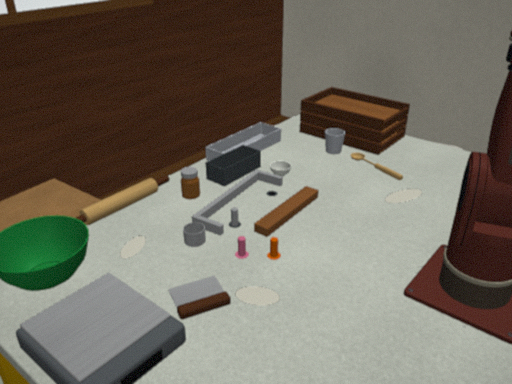

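The top view shows the bay's back rail from about (187,170) to (294,156) and the batten at about (256,224). There are three candidates for the post:
- Grey, at (212,198).
- Pink, at (183,232).
- Orange, at (198,253).

The dark disc at (276,189) is the socket. Grey fits the description: it is steel and stands on the bay's front line. I'll confirm that in a crop and measure.

```bash
cat > h.py <<'E'
import numpy as np, cv2
from bench import arm
def ray(name,px,z):
    c=arm.get_calibration(name); R=cv2.Rodrigues(c["rvec"])[0]; t=np.ravel(c["tvec"])
    p=np.atleast_2d(np.float64(px)); n=cv2.undistortPoints(p[:,None],c["mtx"],None)[:,0]
    d=np.c_[n,np.ones(len(n))]@R; o=-R.T@t
    return (o+d*((z-o[2])/d[:,2])[:,None])[:,:2]
def proj(name,P):
    c=arm.get_calibration(name); return cv2.projectPoints(np.float64(P).reshape(-1,1,3),c["rvec"],c["tvec"],c["mtx"],None)[0][:,0]
def batten_px(im):
    hsv=cv2.cvtColor(im,cv2.COLOR_RGB2HSV)
    m=cv2.inRange(hsv,(3,90,40),(18,255,255))
    roi=np.zeros_like(m); roi[150:300,165:340]=255; m&=roi
    m=cv2.morphologyEx(m,cv2.MORPH_OPEN,np.ones((3,3)))
    cs,_=cv2.findContours(m,cv2.RETR_EXTERNAL,cv2.CHAIN_APPROX_NONE)
    return max(cs,key=cv2.contourArea),m
E
python3 - <<'E'
from h import *
im=cv2.imread("pics/top0.png"); 
crop=im[145:275,165:305]; cv2.imwrite("pics/crop0.png",cv2.resize(crop,None,fx=4.3,fy=4.3,interpolation=cv2.INTER_CUBIC))
rgb=im[:,:,::-1].copy()
c,m=batten_px(rgb); r=cv2.minAreaRect(c); b=cv2.boxPoints(r); print(r)
for z in(0.028,): 
    w=ray("top",b,z); print(w, np.linalg.norm(np.diff(w,axis=0),axis=1))
E
```

```text
((256.0012512207031, 223.52493286132812), (14.132345199584961, 84.744140625), 87.1375961303711)
[[ 0.52351075  0.13176666]
 [ 0.53366094 -0.12384646]
 [ 0.49117614 -0.12521165]
 [ 0.48111046  0.12978146]] [0.25581457 0.04250673 0.2551917 ]
```

View pics/crop0.png

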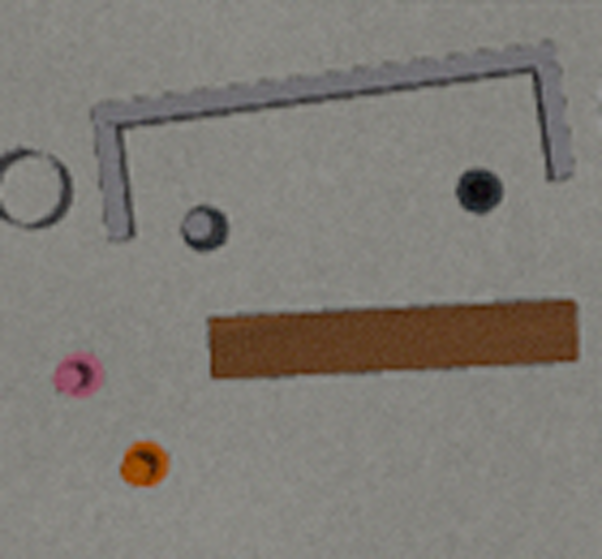

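The crop shows the grey post at crop (205,228), on the line between the bay's front ends. The pink one (78,375) and orange one (144,465) are well off that line, so grey is the post, on the bay's left (+y) side. Next I'll measure the bay frame.

```bash
python3 - <<'E'
from h import *
f=lambda p:(np.float64(p)+.5)/4.3-.5+[165,145]
# outer corners & fronts, tops z=.03
P=dict(bl=(93,107),br=(553,43),fl_o=(108,241),fl_i=(133,239),fr_i=(552,181),fr_o=(574,176))
W={k:ray("top",f(v),.03)[0] for k,v in P.items()}
for k,v in W.items(): print(k,v.round(4))
d=lambda a,b:np.linalg.norm(W[a]-W[b]).round(4)
print("len",d("bl","br"),"front outer",d("fl_o","fr_o"),"front inner",d("fl_i","fr_i"),"depth",d("bl","fl_o"),d("br","fr_o"))
soc=ray("top",f((480,191)),0)[0]
post=ray("top",f((203,222)),.05)[0]
print("socket",soc,"post",post,np.linalg.norm(soc-post),"mid",(soc+post)/2)
print("mid front",(W["fl_o"]+W["fr_o"])/2,(W["fl_i"]+W["fr_i"])/2)
for a,b in(("bl","br"),("fl_o","fr_o"),("fl_i","fr_i")):
    v=W[a]-W[b]; print("yaw",np.arctan2(-v[0],v[1]))
v=post-soc; print(np.arctan2(-v[0],v[1]))
E
python3 - <<'E'
import cv2
im=cv2.imread("pics/side0.png")[150:270,170:330]
cv2.imwrite("pics/crop_s0.png",cv2.resize(im,None,fx=4.9,fy=4.9,interpolation=cv2.INTER_CUBIC))
E
```

```text
bl [0.673  0.2133]
br [ 0.7155 -0.1124]
fl_o [0.5782 0.2026]
fl_i [0.5795 0.185 ]
fr_i [ 0.6174 -0.11  ]
fr_o [ 0.6208 -0.1256]
len 0.3284 front outer 0.3309 front inner 0.2975 depth 0.0954 0.0956
socket [ 0.61317359 -0.06123866] post [0.58976033 0.13358713] 0.19622759487702643 mid [0.60146696 0.03617424]
mid front [0.59951427 0.03851475] [0.59843877 0.03752521]
yaw 0.1296019445202621
yaw 0.12894150932691126
yaw 0.12788619797756906
0.11960181535376631
```

View pics/crop_s0.png

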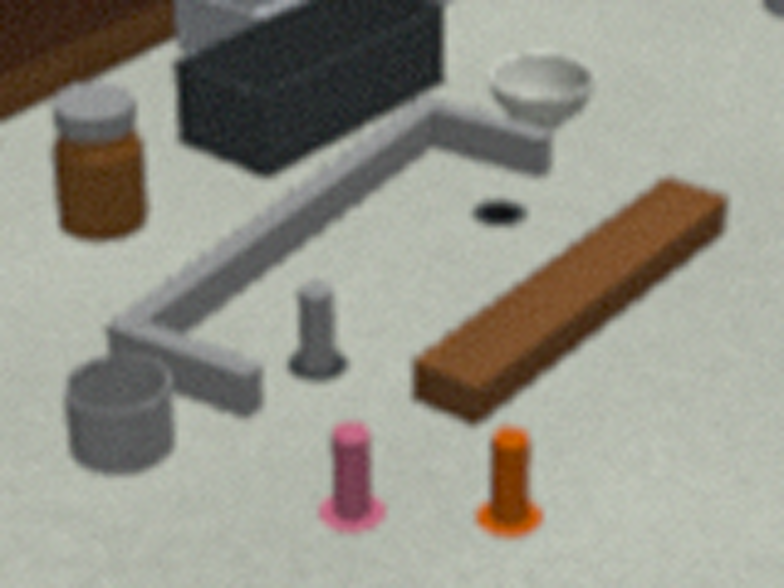

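The side view confirms it: the grey post stands at crop (317,360) between the bay's end plates, and the socket disc is at (500,212). The measured lengths match the given sizes: outer 0.33 m, depth 0.095 m, post to socket 0.196 m. So the bay origin is about (0.600, 0.037) with yaw 0.128, and the post is at bay y = +0.1.

The batten needs to shift right first, otherwise its left end would hit the post.

```bash
cat >> h.py <<'E'
O=np.array([.600,.037]); PHI=.128
B=np.array([[np.cos(PHI),-np.sin(PHI)],[np.sin(PHI),np.cos(PHI)]])
def b2w(p): return O+B@np.asarray(p,float)
def w2b(p): return (np.atleast_2d(p)-O)@B
def Rt(ang):  # tool x horizontal at bay angle ang (0 = into the bay), z down
    t=PHI+ang; x=np.array([np.cos(t),np.sin(t),0]); z=np.array([0,0,-1.]); return np.c_[x,np.cross(z,x),z]
def go(p,ang,z): q=b2w(p); arm.move_ptp(np.r_[q,z],Rt(ang))
def ln(p,z,v=.08): arm.line_to(np.r_[b2w(p),z],max_speed=v)
def aside(): arm.move_ptp(np.array([.30,-.45,.22]),Rt(-1.0))
def look(tag):
    im=arm.get_image("top"); cv2.imwrite(f"pics/{tag}.png",im[:,:,::-1])
    cv2.imwrite(f"pics/{tag}_c.png",cv2.resize(im[140:275,160:320,::-1],None,fx=4,fy=4,interpolation=cv2.INTER_CUBIC))
    c,m=batten_px(im); b=w2b(ray("top",cv2.boxPoints(cv2.minAreaRect(c)),.028))
    e=np.diff(np.r_[b,b[:1]],axis=0); L=np.linalg.norm(e,axis=1); i=int(np.argmax(L)); u=e[i]/L[i]; u*=np.sign(u[1])
    cen=b.mean(0); a=np.arctan2(u[0],u[1])
    print("c",cen.round(4),"a",a.round(3),"size",sorted(L.round(3))[::2],"enda",(cen+.13*u).round(3),"endb",(cen-.13*u).round(3),"t",arm.get_state()["time_s"])
    return cen,a
def bp(c,a,s,n): # batten coords: s along left end, n forward -> bay
    return np.asarray(c)+s*np.array([np.sin(a),np.cos(a)])+n*np.array([np.cos(a),-np.sin(a)])
E
python3 - <<'E'
from h import *
for n,px in(("pink",(183,232)),("orange",(198,253)),("cutter",(172,189)),("bowl",(315,170)),("spoon",(400,214))): print(n,w2b(ray("top",px,.03))[0].round(3))
look("t1")
for p,ang,z in(((-.09,.165),0,.15),((-.09,.165),0,.01),((-.09,.08),0,.01),((-.16,.03),.0,.01),((0.02,-.05),0,.01),((-.15,-.13),-1.,.01)):
    j=arm.solve_ik(np.r_[b2w(p),z],Rt(ang)); print(p,ang,None if j is None else np.round(j,2))
E
```

```text
pink [-0.091  0.199]
orange [-0.159  0.162]
cutter [0.042 0.216]
bowl [ 0.04  -0.222]
spoon [-0.128 -0.456]
c [-0.0962 -0.0218] a 0.088 size [np.float64(0.042), np.float64(0.255)] enda [-0.085  0.108] endb [-0.108 -0.151] t 0.15
(-0.09, 0.165) 0 [ 0.53  0.33 -1.14  1.83  0.33  1.19 -2.16]
(-0.09, 0.165) 0 [ 0.28  0.46 -0.86  1.95  0.44  0.92 -2.24]
(-0.09, 0.08) 0 [ 0.43  0.42 -0.83  1.99  0.4   0.9  -2.06]
(-0.16, 0.03) 0.0 [ 0.56  0.26 -0.82  2.15  0.26  0.83 -1.87]
(0.02, -0.05) 0 [ 0.43  0.57 -0.62  1.71  0.39  0.99 -1.78]
(-0.15, -0.13) -1.0 [ 0.53  0.27 -0.43  2.07  0.15  0.83 -2.43]
```

```bash
python3 - <<'E'
from h import *
for s in(1,-1):
  for p,ang,z in(((-.09,.14),0,.15),((-.09,.14),0,.01),((-.16,.03),.0,.01),((0.02,-.05),0,.01),((-.15,-.13),-.5,.01)):
    j=arm.solve_ik(np.r_[b2w(p),z],Rt(ang+s*np.pi/2)); print(s,p,ang,None if j is None else np.round(j,2))
E
```

```text
1 (-0.09, 0.14) 0 [ 0.61  0.34 -1.18  1.84  0.33  1.19 -0.55]
1 (-0.09, 0.14) 0 [ 0.34  0.45 -0.87  1.97  0.43  0.92 -0.63]
1 (-0.16, 0.03) 0.0 [ 0.66  0.29 -0.93  2.15  0.32  0.84 -0.34]
1 (0.02, -0.05) 0 [ 0.44  0.58 -0.64  1.71  0.4   0.99 -0.22]
1 (-0.15, -0.13) -0.5 [ 0.65  0.29 -0.56  2.07  0.21  0.84 -0.41]
-1 (-0.09, 0.14) 0 [ 0.64  0.36 -1.23  1.84  0.36  1.2   2.57]
-1 (-0.09, 0.14) 0 [ 0.5   0.56 -1.09  1.96  0.6   0.99  2.39]
-1 (-0.16, 0.03) 0.0 [-1.34  0.5   1.34  2.23 -0.64  0.9  -2.61]
-1 (0.02, -0.05) 0 [-0.88  0.88  1.21  1.78 -0.9   1.16 -2.39]
-1 (-0.15, -0.13) -0.5 [ 1.09  0.47 -1.09  2.05  0.52  0.93  2.49]
```

```bash
python3 - <<'E'
from h import *
H=np.pi/2
arm.command_gripper(0.0)
go((-.084,.142),H,.12); ln((-.084,.142),.010,.1)
ln((-.0895,.076),.010,.06); print(arm.get_state()["wrist_force"])
ln((-.087,.10),.010,.1); ln((-.087,.10),.12,.15)
aside(); look("t2")
E
```

```text
[-0.74323449 -0.23396015 -0.44936391]
c [-0.0971 -0.0663] a 0.069 size [np.float64(0.043), np.float64(0.257)] enda [-0.088  0.063] endb [-0.106 -0.196] t 10.0333
```

View pics/t2.png

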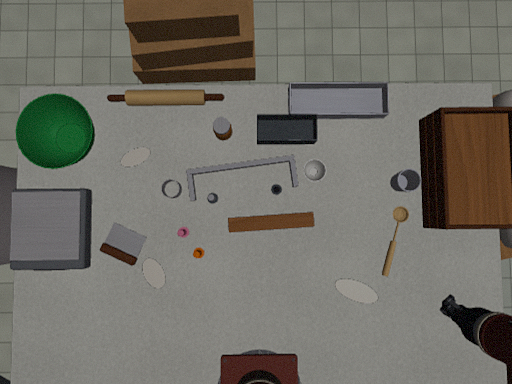

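The batten moved cleanly to the right, and its left end is now at bay (-0.088, 0.063). Next I rotate the left end forward by pushing near that end.

```bash
cat >> h.py <<'E'
H=np.pi/2
def lf(p,z,a,v=.07): arm.line_to(np.r_[b2w(p),z],max_speed=v,frame=Rt(H-a))
E
python3 - <<'E'
from h import *
c,a=np.array([-.0971,-.0663]),.069
K=bp(c,a,-.058,0); S=.155; F=-.0225-.0145
p0=bp(K,a,S,F-.015); go(p0,H-a,.12); lf(p0,.01,a,.12)
for aa in np.linspace(a,.58,6): lf(bp(K,aa,S,F),.01,aa)
aa=.58; p=bp(K,aa,S,F-.02); lf(p,.01,aa,.1); lf(p,.12,aa,.15)
aside(); look("t3")
E
```

```text
c [-0.0647 -0.078 ] a 0.527 size [np.float64(0.042), np.float64(0.257)] enda [0.001 0.034] endb [-0.13 -0.19] t 18.6667
```

View pics/t3_c.png

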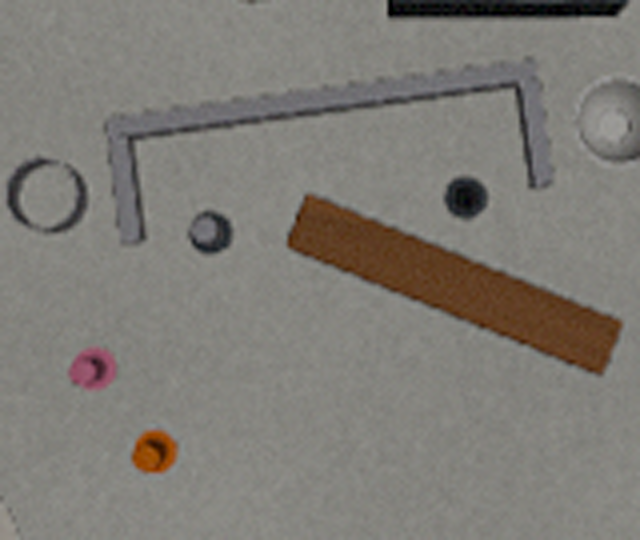

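The left end is at the mouth, at crop (300,220), just right of the post at (210,232), but with only about 1 mm lateral clearance. I'll nudge the batten about 7 mm sideways at its middle, then slide it in lengthwise from the right end.

```bash
python3 - <<'E'
from h import *
c,a=np.array([-.0647,-.078]),.527
F=-.037
p=bp(c,a,.01,F-.02); go(p,H-a,.12); lf(p,.01,a,.12)
lf(bp(c,a,.01,F+.008),.01,a,.06)
p=bp(c,a,.01,F-.015); lf(p,.01,a,.12); lf(p,.06,a,.15)
c=bp(c,a,0,.007)
p=bp(c,a,-.13-.011-.018,0); go(p,H-a,.06); lf(p,.01,a,.12)
lf(bp(c,a,-.141+.05,0),.01,a,.06)
p=bp(c,a,-.141+.03,0); lf(p,.01,a,.12); lf(p,.12,a,.15)
aside(); look("t4")
E
```

```text
c [-0.0337 -0.0391] a 0.529 size [np.float64(0.043), np.float64(0.257)] enda [0.032 0.073] endb [-0.099 -0.151] t 28.2
```

View pics/t4_c.png

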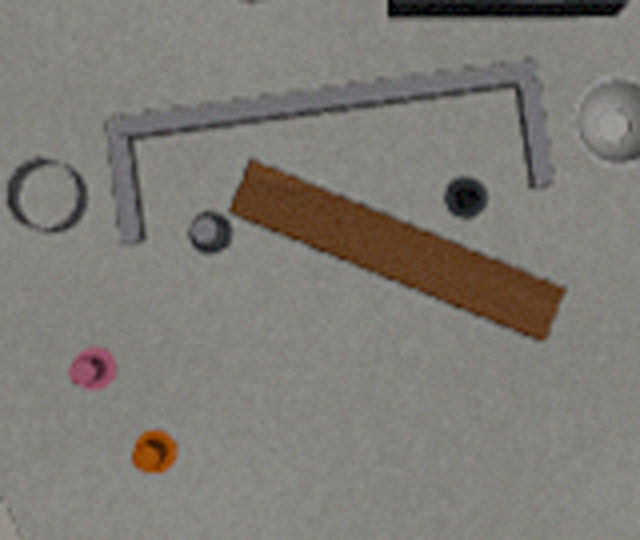

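The left end is now in behind the post, with end_a at (0.032, 0.073), 42 mm from the post, and end_b still outside at x = -0.099. I'll slide it another 40 mm, then start swinging the right end in.

```bash
python3 - <<'E'
from h import *
c,a=np.array([-.0337,-.0391]),.529
p=bp(c,a,-.159,0); go(p,H-a,.06); lf(p,.01,a,.12)
lf(bp(c,a,-.141+.041,0),.01,a,.06)
p=bp(c,a,-.141+.02,0); lf(p,.01,a,.12); lf(p,.06,a,.15)
c=bp(c,a,.040,0); print(c)
F=-.037; K=bp(c,a,.085,0); S=-.175
p=bp(K,a,S,F-.02); go(p,H-a,.06); lf(p,.01,a,.12)
for aa in np.linspace(a,.22,4): lf(bp(K,aa,S,F),.01,aa)
p=bp(K,aa,S,F-.02); lf(p,.01,aa,.12); lf(p,.12,aa,.15)
aside(); look("t5")
E
```

```text
[-0.01351319 -0.00456751]
c [ 0.0082 -0.0148] a 0.211 size [np.float64(0.043), np.float64(0.257)] enda [0.035 0.112] endb [-0.019 -0.142] t 37.8583
```

View pics/t5_c.png

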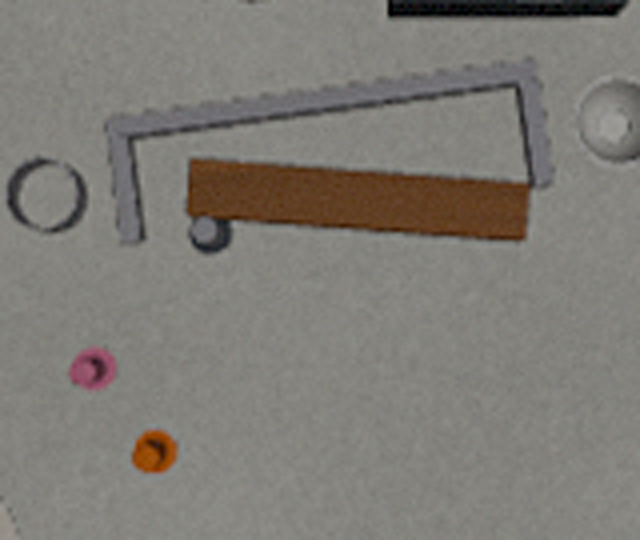

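The right back corner is just catching the tip of the right end plate, at crop (530,185). I'll slide the batten about 14 mm to the left along its axis, then continue the swing about the post.

```bash
python3 - <<'E'
from h import *
c,a=np.array([.0082,-.0148]),.211
p=bp(c,a,-.160,-.007); go(p,H-a,.08); lf(p,.01,a,.12)
lf(bp(c,a,-.141+.015,-.007),.01,a,.05)
p=bp(c,a,-.15,-.007); lf(p,.01,a,.12); lf(p,.06,a,.15)
c=bp(c,a,.014,0); print(c)
F=-.0045; K=bp(c,a,.1,-.0325); S=-.19
p=bp(K,a,S,F-.02); go(p,H-a,.06); lf(p,.01,a,.12)
for aa in np.linspace(a,0.0,4): lf(bp(K,aa,S,F),.01,aa,.06); print(arm.get_state()["wrist_force"].round(1))
p=bp(K,aa,S,F-.02); lf(p,.01,aa,.12); lf(p,.12,aa,.15)
aside(); look("t6")
E
```

```text
[ 0.01113213 -0.00111049]
[-0.1 -0.4 -0.2]
[-0.2  0.7 -0.5]
[ 0.3  0.6 -0.4]
[-0.2  0.2 -0.1]
c [0.031  0.0026] a 0.008 size [np.float64(0.045), np.float64(0.257)] enda [0.032 0.133] endb [ 0.03  -0.127] t 47.6
```

View pics/t6_c.png

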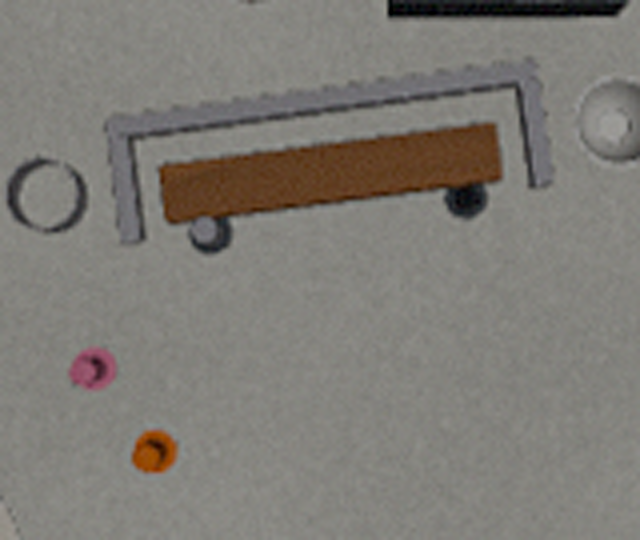

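The batten is now behind the post, nearly parallel and centred, with c = (0.031, 0.003) and a = 0.008. I'll push its middle to the rail, watching the wrist force.

```bash
python3 - <<'E'
from h import *
y=.0026
p=(-.03,y); go(p,H,.08); lf(p,.01,0,.12)
lf((.016,y),.01,0,.05)
for x in np.arange(.0175,.027,.0015):
    lf((x,y),.01,0,.03); f=arm.get_state()["wrist_force"]; print(round(x,4),f.round(1))
    if np.hypot(*f[:2])>8: break
lf((-.02,y),.01,0,.12); lf((-.02,y),.12,0,.2)
aside(); look("t7")
E
```

```text
0.0175 [-0.8 -0.  -0.4]
0.019 [-0.3 -0.2 -0.8]
0.0205 [-0.9 -1.  -0.2]
0.022 [-0.5 -0.5  0. ]
0.0235 [-4.  -0.5  2.1]
0.025 [-9.9 -2.4  7.7]
c [0.0572 0.0032] a 0.0 size [np.float64(0.044), np.float64(0.256)] enda [0.057 0.133] endb [ 0.057 -0.127] t 56.2833
```

View pics/t7_c.png

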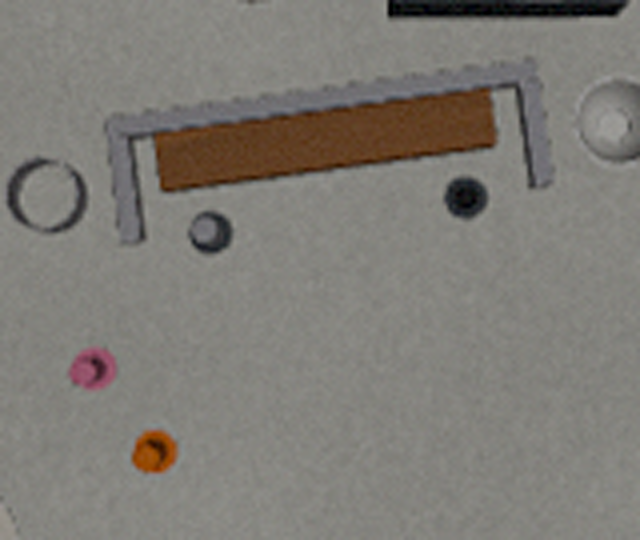

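The batten lies flat against the back rail, from crop (155,135) to (492,90), with no visible gap. The hand is aside and clear.

```bash
python3 -c "
from bench import arm; arm.job_done()"
```

```text
the job is handed in; nothing more can be done
```

The batten is in the bay, flat against the back rail, and I handed the job in with the hand clear. My last look was at 56.3 s of the 72 s allowed; the hand-in itself reports no verdict.

**How it went:** I used only closed-finger pushes along the table. I shifted the batten right, turned its left end forward and slid that end in behind the grey post. I then swung the right end in about the post and pushed the middle to the rail. The right end caught the tip of the right end plate once, so I slid the batten about 14 mm left to free it.

| Check (bay frame) | Measured | Required |
|---|---|---|
| On the way: end_a x | 0.032 m | above 0.01 m |
| On the way: end_a to post | 42 mm | below 80 mm |
| On the way: end_b x | -0.099 m | below -0.03 m |
| Final batten x | 0.0572 m | 0.0495 to 0.062 m |
| Final batten y | 0.003 m | -0.03 to 0.03 m |
| Final angle to rail | 0.00 rad | below 0.06 rad |

- **Contact with the rail:** the wrist force at the end of the last push was about 10 N, well under the 120 N limit.
- **Other things on the table:** the cutter, bowl and both post look-alikes looked unmoved in the last crop. I did not measure any of the loose things again, and the scraper, spoon, cup, tin and jar I did not look at again after the first push.
- **Batten height and tilt:** I did not measure these directly; its apparent size from above stayed right throughout.

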